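# Snap the radio microphone out of its stand clip and lay it in its case

## Task

The microphone with the yellow ring is finished for today: pull it straight out through the open mouth of its stand's sprung clip (do not slide it out endways), carry it over and lay it flat in the long bay of the open carrying case, setting it down gently rather than dropping it, and let go. Leave the blue-ringed microphone in its clip and everything else where it is.

Things in the scene. Friction and masses are not known exactly. Their poses are not given: they have to be found in the camera images.
- mic_yellow: Radio microphone, 237 mm long, 320 g: black round handle 35 mm in diameter, steel mesh ball head (51 mm) at one end, 18 mm wide YELLOW ring at the tail. Starts in a stand's clip, head towards the robot, nose up 0.26 rad. Origin on the handle's axis where the clip holds it, near the centre of mass; x along the axis towards the tail, z out of the clip's mouth at the start.
- mic_yellow_grip (a point): Point on the axis of the yellow-ringed microphone's handle, 40 mm from its origin towards the tail: a good place to pinch it across its 35 mm. The bare handle beside the clip runs from 15 to 100 mm on the tail side of the origin (and 15 to 60 mm on the head side). The head's centre is 88 mm from the origin, the tail end 124 mm. Laid on a flat floor the origin is 22 mm up.
- mic_blue: The second microphone, the same but with a BLUE ring at the tail, in the clip of the other stand. Leave it there. The stands swap places from one start to the next.
- clip_1: Grey sprung C clip holding the yellow-ringed microphone, 30 mm long, on a fixed stand (base 130 mm round). Origin on the held handle's axis, 165 mm above the table; x along it towards the tail (down by 0.26 rad), z straight out of the open mouth. The sprung jaws reach 25 mm to each side and 19 mm above the axis; a pull of 10 to 20 N along +z snaps them open, and the handle is free after 25 mm.
- case: Open lidless black carrying case with aluminium edges, fixed, 310 mm along x, 192 mm along y, 48 mm high, walls 8 mm thick. Origin at the centre of its underside, z up. Inside, a 6 mm divider along x (its top 44 mm above the table) parts the long bay on the +y side from a small bay on the -y side.
- case_bay (a point): Centre of the floor of the case's long bay, 12 mm above the table; axes as the case. The grey-lined bay is 294 mm long along x and 115 mm wide along y; the outer walls rise 36 mm above its floor. The microphone may lie in it either way round.
- batteries: Two AA cells held side by side (50 x 30 x 15 mm) in the small bay of the case; leave alone. Origin at the underside.
- bottle: Water bottle, 62 mm in diameter, 220 mm tall, standing; leave alone. Origin at the underside.
- single: Seven-inch record lying flat, 175 mm in diameter, 4 mm thick; leave alone. Origin at the underside.
- adapter: Aluminium record-centre adapter puck, 38 mm in diameter, 14 mm high; leave alone. Origin at the underside.
- brush: Record brush with a wooden back, 105 x 36 x 32 mm; leave alone. Origin at the underside.
- headphones: Black headphones lying on the table, about 175 x 190 mm, 77 mm high; leave alone. Origin on the table between the two ear cups.
Not all that is in view belongs to the job. What is shaped like the mic_yellow but green or orange is not meant.

How it is judged:
By the outcome, as a careful person would: the job done as asked, in the order asked, and still so for the second after the job is handed in, with the robot touching nothing.
It also fails if it takes over 42 s, if anything falls off the work surface, if the arm or the gripper's body presses on something with over 40 N, if the wrist force passes 120 N, or if a joint passes its speed limit or range.

## Robot

A 7-joint arm with a two-finger parallel gripper is mounted at the origin on the work surface. World frame = base frame: x ahead of the robot, y to its left, z up, the work surface at z = 0. Lengths are in m, angles in degrees, forces in N, time in s.
With the tool pointing down it reaches from about 0.4 to 0.85 m from the base axis. Payload 4.5 kg.
Tool frame: the origin (TCP) lies at the very end of the fingers, on their centre line; the grasp point (between the pads) lies 19 mm behind it; x points along the fingers, z is the direction in which the jaws open and shut, and the axes are right-handed (so a half turn about x gives the same grasp; the last joint's range is limited). The gripper opens to 85 mm and grips with 20 to 120 N. Pads are 22 mm wide; open, the fingers measure 114 mm over their backs; the gripper's body (76 mm by 85 mm) begins 54 mm behind the grasp point. The pads swing forward as they close: fully open they stand 13 mm farther back than shut.
Start: joints at [-73.064, 39.483, -11.15, 89.685, 9.013, 51.709, -12.324], TCP at [0.162, 0.604, 0.231] pointing down, gripper open.
Joint ranges: [-172.22, 172.22], [-26.19, 119.32], [-84.43, 86.54], [7.71, 146.69], [-57.33, 237.33], [2.42, 119.75], [-152.13, 152.13]. Speed limits (degrees/s): [147.25, 147.25, 180, 180, 180, 180, 180].

## Interface

Orientations are given as [roll, pitch, yaw] about the fixed x, y, z axes, in that order (R = Rz(yaw) Ry(pitch) Rx(roll)).
In Python, from station import manip gives the robot as it stands.
- The arm moves only by the tool step_arm, never from a script. Its argument "increments" is a list of rows, each an object of numbers: "x", "y", "z": the shift along the tool's x, y, z in mm; "ax", "ay", "az": the turn, a rotation vector about the tool's x, y, z in degrees; "hand": the finger opening in mm, from 0 to 85.4. A call has 1 to 20 rows; each row is the pose to reach, as a shift and turn from the pose commanded when the call began, along the tool's axes at that moment; what a row does not reach only later rows make up. A row lasts 1/10 s, in which the tool goes at most 50 mm and 8.59 degrees, less where a joint would pass 70% of its speed; a pose out of reach is approached as far as the arm can. A call with a gripper value outside its range is refused whole. The fingers move at their own pace and stop on an object; "force" is the grip in N (left out, the last holds). Time passes only in rows, so rows that repeat a pose let the fingers close. It gives the time, the measured TCP pose, the force and the opening at its end, in the units of the state.
- manip.state(): the state, without advancing time (a new reading comes with each control period).
- manip.grab_frame(name): name is "side" or "top" or "wrist"; returns the picture (384x512x3 uint8, blue, green, red); there is no depth.
- manip.calibration(name): a dict with "intrinsics" (3x3 intrinsics, pixels), "R" (3x3) and "t" (3): a world point X has camera coordinates R X + t; the wrist camera has in their place "T_tool_cam" (4x4, takes a point from camera to tool coordinates, whose origin is the TCP and whose axes are the tool frame's). Camera axes: x right, y down, z forward; pixel columns grow to the right and rows downward; lengths in m; the calibration is good to about 2 mm. The wrist camera is an equidistant fisheye: a pixel r from the principal point sees the ray r / f radians off the axis. A picture is of the moment at which its call begins: read the wrist's pose just before it. calibration takes no time and is no camera call.
- manip.finish_job(): hands the job in, once; it reports no verdict.
The state is a dict: "time_s": time; "joints": joint angles; "joint_velocities": joint speeds; "joint_efforts": joint torques, N m; "eef_pos": TCP position; "ee_rot": TCP orientation; "contact_force": force on the tool from outside, world axes, zero at the start; "torque": the same for the moment, N m; "opening": finger opening in m.
Only numpy, scipy, OpenCV 4.12 (cv2) and the standard library are available. Lean on these libraries where they do the work, as an engineer would, in place of code of your own. Each camera call takes 0.05 s, during which the arm holds its last target.

## Working session

There is one attempt and no reset: what is moved stays moved. The work goes in short steps, Python scripts to look and compute and a tool call to move; the robot and the scene stay as the last step left them, time stands still between calls to the robot, and variables do not carry over. Pictures are saved under pics/ and viewed, and the job is handed in when it is done.

Besides the shell and the picture viewer there is one more tool, called by a JSON object that holds its "fn" and its "kwargs", one argument or row to a line. step_arm: Moves the arm, as the interface text tells. Its arguments: {"type":"object","properties":{"increments":{"type":"array"},"force":{"type":"number"}},"required":["increments"]}

```bash
mkdir -p pics; ls; python3 - <<'E'
from station import manip
import cv2
print(manip.state())
for n in ("side","top","wrist"):
    c=manip.calibration(n); print(n,{k:(v.round(4).tolist() if hasattr(v,'round') else v) for k,v in c.items()})
    cv2.imwrite(f"pics/{n}0.png",manip.grab_frame(n))
E
```

```text
pics
{'time_s': 0.0, 'joints': array([-73.06449349,  39.53515624, -11.14234323,  89.74666003,
         9.01198453,  51.70847092, -12.32360137]), 'joint_velocities': array([-0.04275508,  0.05357616,  0.02178475,  0.06517098,  0.00596939,
       -0.03882991, -0.00228762]), 'joint_efforts': array([ 3.01937625e-04, -5.39613461e+01, -1.26624539e+00, -1.58547610e+01,
        9.15205077e-03,  9.42066894e-03, -1.34454751e-06]), 'eef_pos': array([0.16164806, 0.60304658, 0.23045314]), 'ee_rot': array([-175.40380604,   89.89136986, -100.39925973]), 'contact_force': array([-0.59707923,  0.48656176, -0.10670195]), 'torque': array([-0.04217355, -0.01747916, -0.01910963]), 'opening': 0.0854819921037987}
side {'intrinsics': [[359.0, 0.0, 259.796], [0.0, 359.0, 189.7321], [0.0, 0.0, 1.0]], 'R': [[0.8453, -0.5341, -0.0126], [-0.3897, -0.6003, -0.6984], [0.3654, 0.5953, -0.7156]], 't': [-0.4023, 0.28, 1.0324]}
top {'intrinsics': [[383.6428, 0.0, 258.1162], [0.0, 383.6428, 195.4811], [0.0, 0.0, 1.0]], 'R': [[0.015, -0.9999, 0.0029], [-0.9866, -0.0153, -0.1623], [0.1623, -0.0004, -0.9867]], 't': [-0.0416, 0.4965, 0.9663]}
wrist {'intrinsics': [[297.3186, 0.0, 256.4845], [0.0, 297.3186, 192.7621], [0.0, 0.0, 1.0]], 'T_tool_cam': [[-0.0002, -0.2886, 0.9574, -0.142], [0.0004, -0.9574, -0.2886, 0.0731], [1.0, 0.0003, 0.0003, 0.0009], [0.0, 0.0, 0.0, 1.0]]}
```

View pics/side0.png

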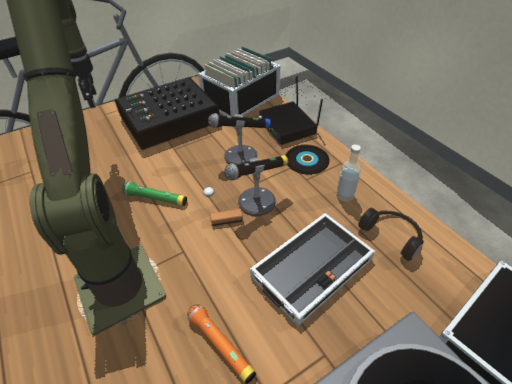

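View pics/top0.png

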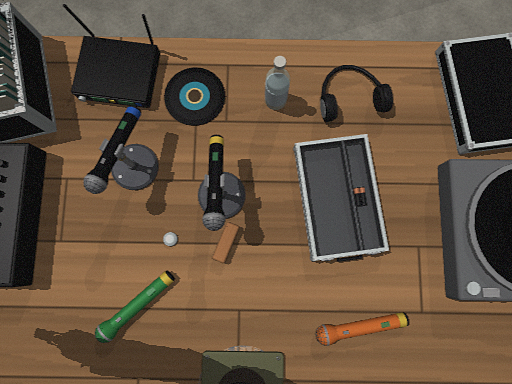

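View pics/wrist0.png

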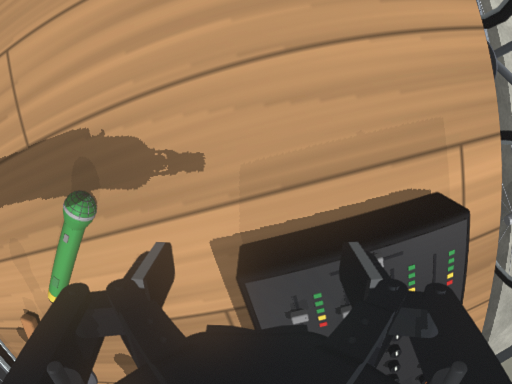

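```bash
python3 - <<'E'
import cv2
t=cv2.imread("pics/top0.png"); s=cv2.imread("pics/side0.png")
cv2.imwrite("pics/c1.png",cv2.resize(t[125:275,150:300],None,fx=4,fy=4,interpolation=cv2.INTER_CUBIC))
cv2.imwrite("pics/c2.png",cv2.resize(s[105:225,205:335],None,fx=5,fy=5,interpolation=cv2.INTER_CUBIC))
cv2.imwrite("pics/c3.png",cv2.resize(t[125:270,285:395],None,fx=4,fy=4,interpolation=cv2.INTER_CUBIC))
E
```

```text
(no output)
```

View pics/c1.png

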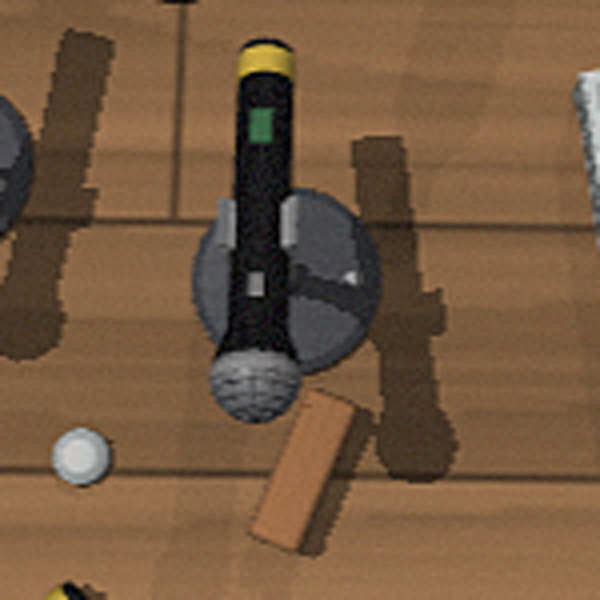

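View pics/c2.png

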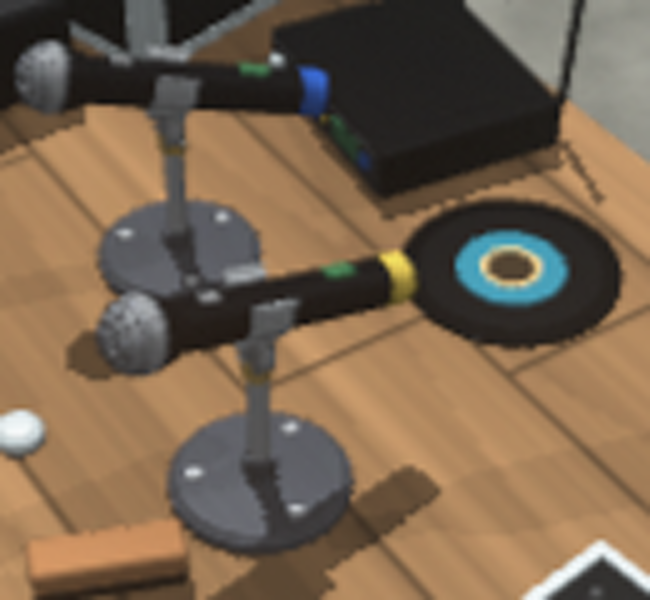

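View pics/c3.png

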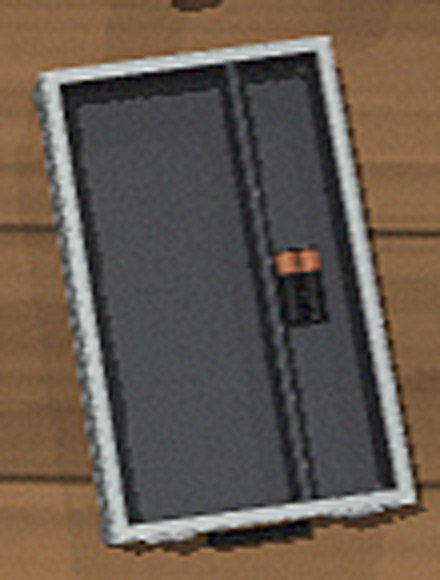

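```bash
cat > h.py <<'E'
import numpy as np, cv2
from scipy.optimize import least_squares
from scipy.spatial.transform import Rotation as Ro
from station import manip
C={n:manip.calibration(n) for n in ("side","top","wrist")}
def proj(n,X):
    c=C[n]; p=c["intrinsics"]@(c["R"]@np.asarray(X,float)+np.ravel(c["t"])); return p[:2]/p[2]
def rot(e): return Ro.from_euler('xyz',e,degrees=True)
def projw(X,pos,eul):
    c=C["wrist"];T=np.array(c["T_tool_cam"]);K=c["intrinsics"]
    q=rot(eul).inv().apply(np.asarray(X)-pos); q=T[:3,:3].T@(q-T[:3,3])
    th=np.arctan2(np.hypot(q[0],q[1]),q[2]);ph=np.arctan2(q[1],q[0])
    return np.array([K[0,2]+K[0,0]*th*np.cos(ph),K[1,2]+K[1,1]*th*np.sin(ph)])
def cl(p,yaw,pts,pitch=0.26):
    return Ro.from_euler('xyz',[0,pitch,yaw]).apply(pts)+p
E
cat > m.py <<'E'
from h import *
def f(v):
    P=cl(v[:3],v[3],[[-.088,0,0],[v[4],0,0],[0,0,.019]])
    return np.r_[proj("top",P[0])-[213.9,220.2],proj("side",P[0])-[231.9,171.5],
      (proj("top",P[1])-[216.4,140.4]),proj("side",P[1])-[284.7,160.3],proj("top",P[2])-[214.5,180.4],(v[2]-.165)*500,(v[4]-.112)*300]
r=least_squares(f,[.6,.1,.165,0,.112]);print(r.x,r.fun.round(2))
uv=np.array([(38,75),(328,38),(415,500),(108,543)])/4+[285,125]
B=np.array([[.155,.096,.048],[.155,-.096,.048],[-.155,-.096,.048],[-.155,.096,.048]])
def g(v):
    P=cl([v[0],v[1],0],v[2],B,0); return np.ravel([proj("top",p)-q for p,q in zip(P,uv)])
c=least_squares(g,[.6,-.2,0]);print(c.x,c.fun.round(2))
print("bay",cl([*c.x[:2],0],c.x[2],[[0,.0305,.012]],0))
E
python3 m.py
```

```text
[0.50275632 0.06550107 0.166236   0.02657664 0.11609253] [-0.14 -0.86 -0.28  0.87  0.35  0.15 -1.23  0.74 -0.24 -0.56  0.62  1.23]
[ 0.49833869 -0.24845508  0.14687116] [ 0.73 -0.19 -0.85  0.03 -1.1   0.46  1.2  -0.25]
bay [[ 0.49387521 -0.21828344  0.012     ]]
```

```bash
cat >> h.py <<'E'
def delta(tpos,tR):
    s=manip.state(); R0=rot(s["ee_rot"]); out=[]
    best=min((tR,tR*Ro.from_rotvec([np.pi,0,0])),key=lambda r:(R0.inv()*r).magnitude())
    for r in (best,best*Ro.from_rotvec([np.pi,0,0])):
        print("xyz mm",(R0.inv().apply(np.asarray(tpos)-s["eef_pos"])*1e3).round(1),"rv",(R0.inv()*r).as_rotvec(degrees=True).round(2))
    print(s["time_s"],s["eef_pos"],s["ee_rot"],s["contact_force"].round(1),s["opening"],s["joints"].round(0))
CL=np.array([.5028,.0655,.1655]);YAW=.0266
# tool frame: x=-clip z, z=clip y, y = z x x
def toolR(yaw,pitch):
    R=Ro.from_euler('xyz',[0,pitch,yaw]).as_matrix(); x=-R[:,2];z=R[:,1];return Ro.from_matrix(np.c_[x,np.cross(z,x),z])
E
python3 - <<'E'
from h import *
R0=rot(manip.state()["ee_rot"]); print(R0.as_matrix().round(2))
p=cl(CL,YAW,[[.034,0,.11]])[0]; print(p); delta(p,toolR(YAW,.26))
print(R0.inv().apply([0,0,.09]))
E
```

```text
[[-0.   -0.97  0.26]
 [-0.    0.26  0.97]
 [-1.   -0.   -0.  ]]
[0.56391449 0.06712603 0.26306216]
xyz mm [ -31.7 -527.3 -413.8] rv [-16.44   2.06  14.79]
xyz mm [ -31.7 -527.3 -413.8] rv [162.2   21.2   -2.96]
0.15 [0.1616835  0.60319307 0.2306668 ] [-174.34134546   89.91626127  -99.33870071] [-0.3 -0.1  0.1] 0.08505081781083508 [-73.  40. -11.  90.   9.  52. -12.]
[-8.99999039e-02 -1.29697132e-05 -1.30895456e-04]
```

{"fn": "step_arm", "kwargs": {
  "increments": [
    {"x": -50},
    {"x": -90},
    {"x": -100, "y": -264, "z": -207, "ax": -16.4, "ay": 2.1, "az": 14.8},
    {"x": -100, "y": -264, "z": -207, "ax": -16.4, "ay": 2.1, "az": 14.8},
    {"x": -100, "y": -264, "z": -207, "ax": -16.4, "ay": 2.1, "az": 14.8},
    {"x": -100, "y": -527, "z": -414, "ax": -16.4, "ay": 2.1, "az": 14.8},
    {"x": -100, "y": -527, "z": -414, "ax": -16.4, "ay": 2.1, "az": 14.8},
    {"x": -100, "y": -527, "z": -414, "ax": -16.4, "ay": 2.1, "az": 14.8},
    {"x": -100, "y": -527, "z": -414, "ax": -16.4, "ay": 2.1, "az": 14.8},
    {"x": -100, "y": -527, "z": -414, "ax": -16.4, "ay": 2.1, "az": 14.8},
    {"x": -100, "y": -527, "z": -414, "ax": -16.4, "ay": 2.1, "az": 14.8},
    {"x": -100, "y": -527, "z": -414, "ax": -16.4, "ay": 2.1, "az": 14.8},
    {"x": -100, "y": -527, "z": -414, "ax": -16.4, "ay": 2.1, "az": 14.8},
    {"x": -100, "y": -527, "z": -414, "ax": -16.4, "ay": 2.1, "az": 14.8},
    {"x": -60, "y": -527, "z": -414, "ax": -16.4, "ay": 2.1, "az": 14.8},
    {"x": -32, "y": -527, "z": -414, "ax": -16.4, "ay": 2.1, "az": 14.8},
    {"x": -32, "y": -527, "z": -414, "ax": -16.4, "ay": 2.1, "az": 14.8},
    {"x": -32, "y": -527, "z": -414, "ax": -16.4, "ay": 2.1, "az": 14.8},
    {"x": -32, "y": -527, "z": -414, "ax": -16.4, "ay": 2.1, "az": 14.8}
  ]
}}

```text
invalid input
```

```bash
python3 - <<'E'
from h import *
p=cl(CL,YAW,[[.034,0,.11]])[0]; delta(p,toolR(YAW,.26))
s=manip.state(); im=manip.grab_frame("wrist"); cv2.imwrite("pics/w1.png",im)
np.savez("w1.npz",p=s["eef_pos"],e=s["ee_rot"])
for a in [(-.088,0,0),(0,0,.019),(0,.025,.019),(0,-.025,.019),(.124,0,0),(.034,0,.0175)]:
    q=projw(cl(CL,YAW,[a])[0],s["eef_pos"],s["ee_rot"]); print(a,q.round(1))
    cv2.drawMarker(im,tuple(int(round(v)) for v in q),(0,0,255),0,8)
cv2.imwrite("pics/w1m.png",cv2.resize(im,(800,600)))
E
```

```text
xyz mm [ -31.7 -527.3 -413.8] rv [-16.44   2.06  14.79]
xyz mm [ -31.7 -527.3 -413.8] rv [162.2   21.2   -2.96]
0.15 [0.1616835  0.60319307 0.2306668 ] [-174.34134546   89.91626127  -99.33870071] [-0.3 -0.1  0.1] 0.08505081781083508 [-73.  40. -11.  90.   9.  52. -12.]
(-0.088, 0, 0) [  8.7 402.9]
(0, 0, 0.019) [ 38.9 429.4]
(0, 0.025, 0.019) [ 46.2 431.4]
(0, -0.025, 0.019) [ 31.9 427.4]
(0.124, 0, 0) [ 80.1 440.5]
(0.034, 0, 0.0175) [ 50.7 434.5]
```

View pics/w1m.png

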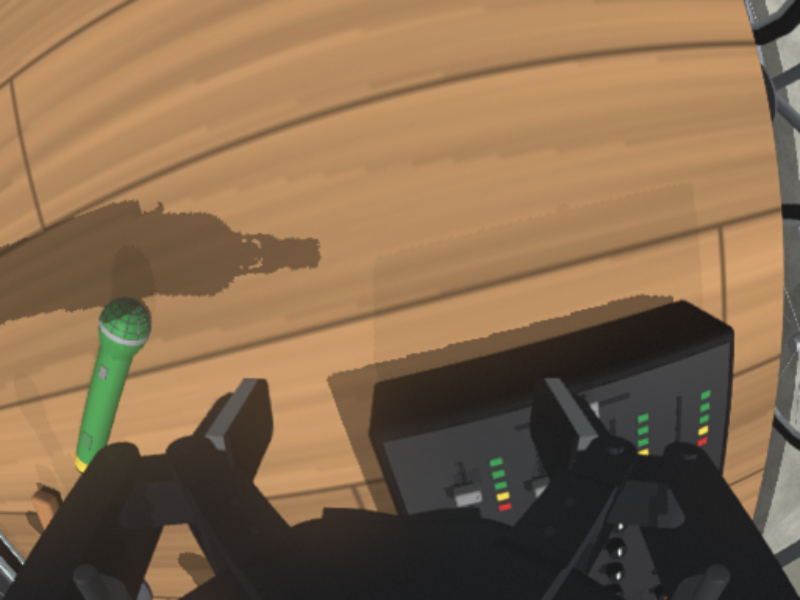

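The call was refused, so the arm has not moved. I'll try again with every key in each row.

{"fn": "step_arm", "kwargs": {
  "increments": [
    {"x": -50, "y": 0, "z": 0, "ax": 0, "ay": 0, "az": 0, "hand": 85},
    {"x": -100, "y": 0, "z": 0, "ax": 0, "ay": 0, "az": 0, "hand": 85}
  ],
  "force": 100
}}

```text
time_s: 0.4
eef_pos: [0.1616, 0.6025, 0.3309]
ee_rot: [-177.9, 89.7, -102.9]
contact_force: [0.8, 0.8, 0.1]
opening: 0.085
```

{"fn": "step_arm", "kwargs": {
  "increments": [
    {"x": 0, "y": -527, "z": -414, "ax": -16.4, "ay": 2.1, "az": 14.8, "hand": 85},
    {"x": 0, "y": -527, "z": -414, "ax": -16.4, "ay": 2.1, "az": 14.8, "hand": 85},
    {"x": 0, "y": -527, "z": -414, "ax": -16.4, "ay": 2.1, "az": 14.8, "hand": 85},
    {"x": 0, "y": -527, "z": -414, "ax": -16.4, "ay": 2.1, "az": 14.8, "hand": 85},
    {"x": 0, "y": -527, "z": -414, "ax": -16.4, "ay": 2.1, "az": 14.8, "hand": 85},
    {"x": 0, "y": -527, "z": -414, "ax": -16.4, "ay": 2.1, "az": 14.8, "hand": 85},
    {"x": 0, "y": -527, "z": -414, "ax": -16.4, "ay": 2.1, "az": 14.8, "hand": 85},
    {"x": 0, "y": -527, "z": -414, "ax": -16.4, "ay": 2.1, "az": 14.8, "hand": 85},
    {"x": 0, "y": -527, "z": -414, "ax": -16.4, "ay": 2.1, "az": 14.8, "hand": 85},
    {"x": 0, "y": -527, "z": -414, "ax": -16.4, "ay": 2.1, "az": 14.8, "hand": 85},
    {"x": 0, "y": -527, "z": -414, "ax": -16.4, "ay": 2.1, "az": 14.8, "hand": 85},
    {"x": 0, "y": -527, "z": -414, "ax": -16.4, "ay": 2.1, "az": 14.8, "hand": 85},
    {"x": 0, "y": -527, "z": -414, "ax": -16.4, "ay": 2.1, "az": 14.8, "hand": 85},
    {"x": 0, "y": -527, "z": -414, "ax": -16.4, "ay": 2.1, "az": 14.8, "hand": 85},
    {"x": 0, "y": -527, "z": -414, "ax": -16.4, "ay": 2.1, "az": 14.8, "hand": 85},
    {"x": 0, "y": -527, "z": -414, "ax": -16.4, "ay": 2.1, "az": 14.8, "hand": 85},
    {"x": 40, "y": -527, "z": -414, "ax": -16.4, "ay": 2.1, "az": 14.8, "hand": 85},
    {"x": 68, "y": -527, "z": -414, "ax": -16.4, "ay": 2.1, "az": 14.8, "hand": 85},
    {"x": 68, "y": -527, "z": -414, "ax": -16.4, "ay": 2.1, "az": 14.8, "hand": 85},
    {"x": 68, "y": -527, "z": -414, "ax": -16.4, "ay": 2.1, "az": 14.8, "hand": 85}
  ]
}}

```text
time_s: 2.4
eef_pos: [0.5632, 0.0689, 0.264]
ee_rot: [89.6, 75.1, -178.8]
contact_force: [0.1, 0.5, 0.1]
opening: 0.0852
```

```bash
cat > w.py <<'E'
import sys
from h import *
p=cl(CL,YAW,[[.034,0,.11]])[0]; delta(p,toolR(YAW,.26))
s=manip.state(); im=manip.grab_frame("wrist"); n=sys.argv[1]; cv2.imwrite(f"pics/{n}.png",im)
for a in [(-.088,0,0),(0,0,.019),(0,.025,.019),(0,-.025,.019),(.124,0,0),(.034,0,.0175)]:
    q=projw(cl(CL,YAW,[a])[0],s["eef_pos"],s["ee_rot"]); print(a,q.round(1))
    cv2.drawMarker(im,tuple(int(round(v)) for v in q),(0,0,255),0,8)
cv2.imwrite(f"pics/{n}m.png",cv2.resize(im,(800,600)))
E
python3 w.py w2
```

```text
xyz mm [ 0.7 -0.9 -1.8] rv [ 0.11  0.07 -0.03]
xyz mm [ 0.7 -0.9 -1.8] rv [-1.7989e+02  4.0000e-02  1.2000e-01]
2.4 [0.56319585 0.06894227 0.2639947 ] [  89.60558146   75.07747577 -178.76656858] [0.1 0.5 0.1] 0.08515540333895967 [ -1.  41. -17.  83.   8.  72.  73.]
(-0.088, 0, 0) [253.5  49.6]
(0, 0, 0.019) [253.1 155.6]
(0, 0.025, 0.019) [284.4 155.8]
(0, -0.025, 0.019) [221.9 155.7]
(0.124, 0, 0) [253.5 276.5]
(0.034, 0, 0.0175) [253.2 195.9]
```

View pics/w2m.png

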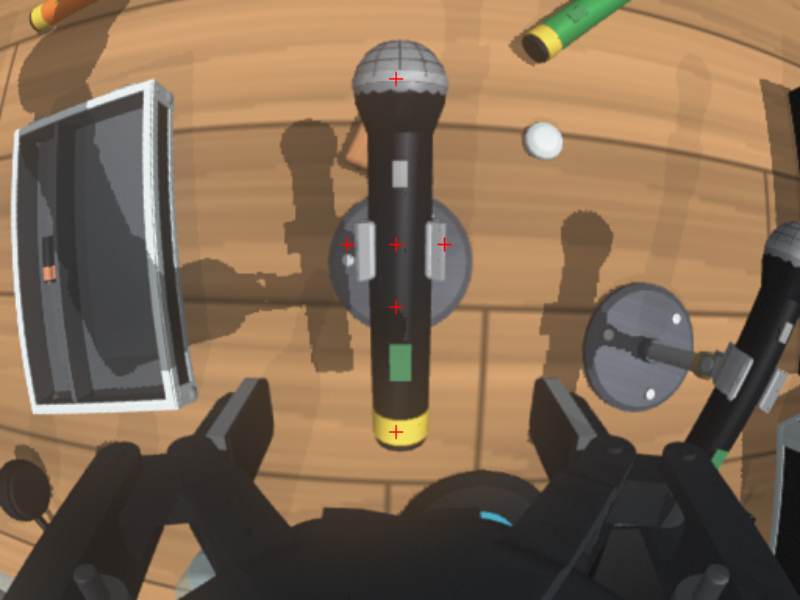

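The yellow-ringed microphone in the clip is the target: its head is at (400,80) and its ring at (400,425) in the enlarged picture. The blue one is in the stand at right, and the green and orange ones lie loose on the table. Against my markers the microphone sits about 4 mm further tailward and 2 mm towards +y. I'll correct for that and go down.

{"fn": "step_arm", "kwargs": {
  "increments": [
    {"x": 30, "y": -5, "z": 0, "ax": 0, "ay": 0, "az": 0, "hand": 85},
    {"x": 60, "y": -5, "z": 0, "ax": 0, "ay": 0, "az": 0, "hand": 85},
    {"x": 85, "y": -5, "z": 0, "ax": 0, "ay": 0, "az": 0, "hand": 85},
    {"x": 100, "y": -5, "z": 0, "ax": 0, "ay": 0, "az": 0, "hand": 85},
    {"x": 115, "y": -5, "z": 0, "ax": 0, "ay": 0, "az": 0, "hand": 85},
    {"x": 129, "y": -5, "z": 0, "ax": 0, "ay": 0, "az": 0, "hand": 85},
    {"x": 129, "y": -5, "z": 0, "ax": 0, "ay": 0, "az": 0, "hand": 85},
    {"x": 129, "y": -5, "z": 0, "ax": 0, "ay": 0, "az": 0, "hand": 85}
  ]
}}

```text
time_s: 3.25
eef_pos: [0.5365, 0.0675, 0.1387]
ee_rot: [89.7, 75.3, -178.8]
contact_force: [0.8, 0.3, 0.1]
opening: 0.0848
```

```bash
python3 w.py w3; python3 - <<'E'
from h import *
s=manip.grab_frame("side"); cv2.imwrite("pics/s3.png",cv2.resize(s[80:230,190:340],None,fx=4,fy=4,interpolation=cv2.INTER_CUBIC))
E
```

```text
xyz mm [-127.2    5.2   -0.9] rv [0.   0.09 0.15]
xyz mm [-127.2    5.2   -0.9] rv [-1.8e+02 -2.4e-01  1.4e-01]
3.25 [0.53654936 0.06745059 0.13874065] [  89.66681157   75.25693204 -178.82036071] [0.8 0.3 0.1] 0.08479143537952251 [ -2.  47. -16.  95.  10.  54.  70.]
(-0.088, 0, 0) [252.4 -17.2]
(0, 0, 0.019) [251.8 196.3]
(0, 0.025, 0.019) [317.8 196.3]
(0, -0.025, 0.019) [186.3 196.3]
(0.124, 0, 0) [253.6 372.7]
(0.034, 0, 0.0175) [252.3 272. ]
```

View pics/w3m.png

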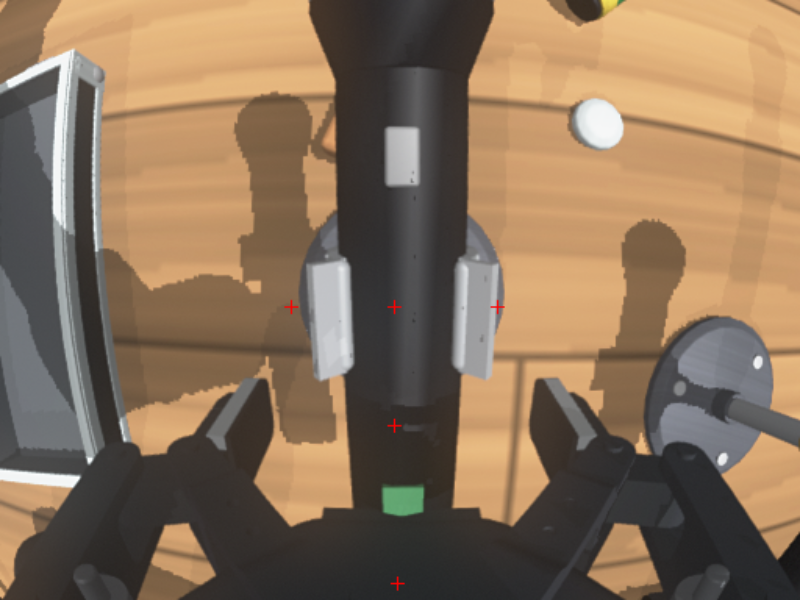

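View pics/s3.png

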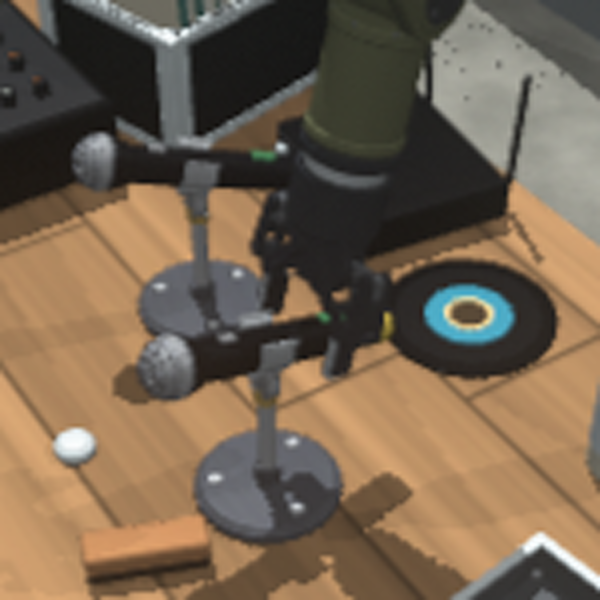

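{"fn": "step_arm", "kwargs": {
  "increments": [
    {"x": 0, "y": 0, "z": 0, "ax": 0, "ay": 0, "az": 0, "hand": 20},
    {"x": 0, "y": 0, "z": 0, "ax": 0, "ay": 0, "az": 0, "hand": 20},
    {"x": 0, "y": 0, "z": 0, "ax": 0, "ay": 0, "az": 0, "hand": 20},
    {"x": 0, "y": 0, "z": 0, "ax": 0, "ay": 0, "az": 0, "hand": 20},
    {"x": 0, "y": 0, "z": 0, "ax": 0, "ay": 0, "az": 0, "hand": 20},
    {"x": 0, "y": 0, "z": 0, "ax": 0, "ay": 0, "az": 0, "hand": 20},
    {"x": 0, "y": 0, "z": 0, "ax": 0, "ay": 0, "az": 0, "hand": 20},
    {"x": 0, "y": 0, "z": 0, "ax": 0, "ay": 0, "az": 0, "hand": 20},
    {"x": 0, "y": 0, "z": 0, "ax": 0, "ay": 0, "az": 0, "hand": 20},
    {"x": 0, "y": 0, "z": 0, "ax": 0, "ay": 0, "az": 0, "hand": 20}
  ],
  "force": 100
}}

```text
time_s: 4.35
eef_pos: [0.5358, 0.0674, 0.1378]
ee_rot: [89.6, 75.2, -178.9]
contact_force: [0.4, 1.6, 5.5]
opening: 0.0326
```

{"fn": "step_arm", "kwargs": {
  "increments": [
    {"x": -4, "y": 0, "z": 0, "ax": 0, "ay": 0, "az": 0, "hand": 20},
    {"x": -8, "y": 0, "z": 0, "ax": 0, "ay": 0, "az": 0, "hand": 20},
    {"x": -12, "y": 0, "z": 0, "ax": 0, "ay": 0, "az": 0, "hand": 20},
    {"x": -16, "y": 0, "z": 0, "ax": 0, "ay": 0, "az": 0, "hand": 20},
    {"x": -20, "y": 0, "z": 0, "ax": 0, "ay": 0, "az": 0, "hand": 20},
    {"x": -25, "y": 0, "z": 0, "ax": 0, "ay": 0, "az": 0, "hand": 20},
    {"x": -30, "y": 0, "z": 0, "ax": 0, "ay": 0, "az": 0, "hand": 20},
    {"x": -40, "y": 0, "z": 0, "ax": 0, "ay": 0, "az": 0, "hand": 20},
    {"x": -55, "y": 0, "z": 0, "ax": 0, "ay": 0, "az": 0, "hand": 20},
    {"x": -70, "y": 0, "z": 0, "ax": 0, "ay": 0, "az": 0, "hand": 20},
    {"x": -70, "y": 0, "z": 0, "ax": 0, "ay": 0, "az": 0, "hand": 20}
  ]
}}

```text
time_s: 5.45
eef_pos: [0.555, 0.0671, 0.2069]
ee_rot: [89.8, 75.3, -178.8]
contact_force: [1.3, 0.0, -3.7]
opening: 0.0324
```

```bash
python3 w.py w4; python3 - <<'E'
from h import *
s=manip.grab_frame("side"); cv2.imwrite("pics/s4.png",cv2.resize(s[60:230,190:340],None,fx=3.5,fy=3.5,interpolation=cv2.INTER_CUBIC))
E
```

```text
xyz mm [-56.6   5.6  -0.1] rv [-0.06  0.07  0.24]
xyz mm [-56.6   5.6  -0.1] rv [ 1.7994e+02  3.8000e-01 -1.1000e-01]
5.45 [0.5550126  0.06710163 0.20685201] [  89.78873654   75.34734703 -178.75351079] [ 1.3  0.  -3.7] 0.03242431333789385 [ -1.  44. -17.  88.   9.  64.  72.]
(-0.088, 0, 0) [254.7  23.6]
(0, 0, 0.019) [254.7 160.3]
(0, 0.025, 0.019) [296.  160.5]
(0, -0.025, 0.019) [213.5 160.6]
(0.124, 0, 0) [255.2 306.2]
(0.034, 0, 0.0175) [254.9 212.3]
```

View pics/w4.png

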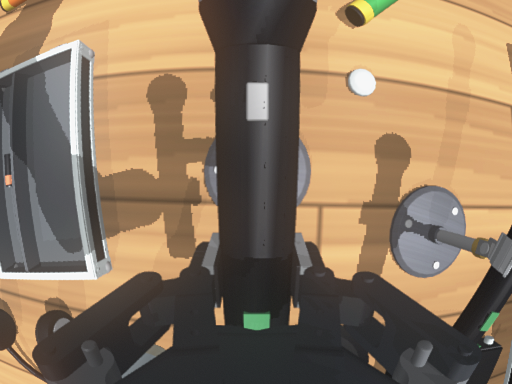

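View pics/s4.png

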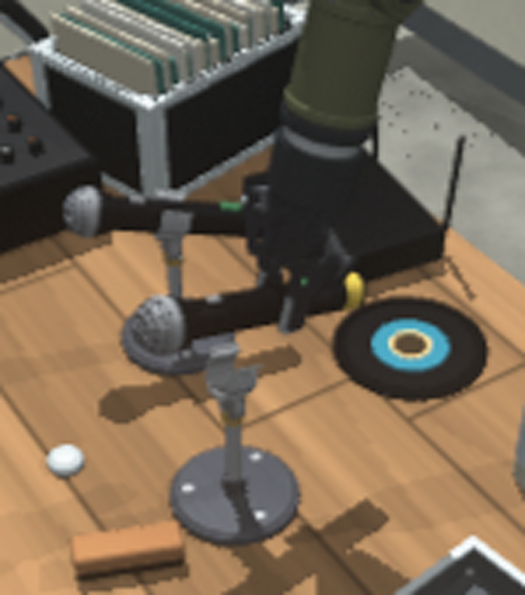

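The clip has let go and the microphone is held, with no visible slip. Next I'll work out the carry.

```bash
cat >> h.py <<'E'
CY=.1469; BAY=np.array([.4939,-.2183])
def place(h,dx=0,dy=0):
    # TCP when axis-at-grip height is h above the table
    p=BAY+Ro.from_euler('z',CY).apply([.030+dx,dy,0])[:2]
    R=toolR(CY,.038)
    return np.r_[p,h]+R.apply([.0195,0,0]),R
E
python3 - <<'E'
from h import *
s=manip.state();R0=rot(s["ee_rot"]);print("up45",R0.inv().apply([0,0,45]))
p,R=place(.15);print(p);delta(p,R)
E
```

```text
up45 [-4.34858684e+01  1.15749312e+01  1.46588660e-02]
[ 0.52284404 -0.21401727  0.13051408]
xyz mm [  81.5   17.1 -280. ] rv [ -6.87   1.05 -12.71]
xyz mm [  81.5   17.1 -280. ] rv [172.07 -19.19  -1.59]
5.55 [0.55311354 0.06684    0.20492421] [  89.92743882   75.09477615 -178.59027506] [ 0.3 -0.3 -4.3] 0.032201772328964644 [ -1.  44. -17.  88.   9.  64.  72.]
```

{"fn": "step_arm", "kwargs": {
  "increments": [
    {"x": -22, "y": 6, "z": 0, "ax": 0, "ay": 0, "az": 0, "hand": 20},
    {"x": -43, "y": 12, "z": 0, "ax": 0, "ay": 0, "az": 0, "hand": 20},
    {"x": -42, "y": 16, "z": -30, "ax": -0.7, "ay": 0.1, "az": -1.3, "hand": 20},
    {"x": -41, "y": 20, "z": -65, "ax": -1.5, "ay": 0.2, "az": -2.8, "hand": 20},
    {"x": -40, "y": 25, "z": -100, "ax": -2.4, "ay": 0.4, "az": -4.5, "hand": 20},
    {"x": -39, "y": 30, "z": -140, "ax": -3.4, "ay": 0.5, "az": -6.3, "hand": 20},
    {"x": -38, "y": 35, "z": -180, "ax": -4.4, "ay": 0.7, "az": -8.1, "hand": 20},
    {"x": -36, "y": 40, "z": -220, "ax": -5.4, "ay": 0.8, "az": -10, "hand": 20},
    {"x": -35, "y": 45, "z": -255, "ax": -6.2, "ay": 1, "az": -11.5, "hand": 20},
    {"x": -34, "y": 48, "z": -280, "ax": -6.9, "ay": 1.1, "az": -12.7, "hand": 20},
    {"x": -10, "y": 42, "z": -280, "ax": -6.9, "ay": 1.1, "az": -12.7, "hand": 20},
    {"x": 20, "y": 34, "z": -280, "ax": -6.9, "ay": 1.1, "az": -12.7, "hand": 20},
    {"x": 50, "y": 26, "z": -280, "ax": -6.9, "ay": 1.1, "az": -12.7, "hand": 20},
    {"x": 50, "y": 26, "z": -280, "ax": -6.9, "ay": 1.1, "az": -12.7, "hand": 20},
    {"x": 50, "y": 26, "z": -280, "ax": -6.9, "ay": 1.1, "az": -12.7, "hand": 20}
  ]
}}

```text
time_s: 7.05
eef_pos: [0.5218, -0.2133, 0.1628]
ee_rot: [88.8, 87.7, -172.7]
contact_force: [0.8, -1.0, -3.9]
opening: 0.0327
```

```bash
python3 - <<'E'
from h import *
p,R=place(.10);delta(p,R)
t=manip.grab_frame("top"); cv2.imwrite("pics/t5.png",cv2.resize(t[115:275,265:410],None,fx=3.7,fy=3.7,interpolation=cv2.INTER_CUBIC))
w=manip.grab_frame("wrist"); cv2.imwrite("pics/w5.png",w)
s=manip.grab_frame("side"); cv2.imwrite("pics/s5.png",cv2.resize(s[150:330,230:400],None,fx=3.3,fy=3.3,interpolation=cv2.INTER_CUBIC))
E
```

```text
xyz mm [82.1 -4.2 -0.9] rv [ 0.06  0.05 -0.13]
xyz mm [82.1 -4.2 -0.9] rv [-1.7994e+02  2.1000e-01  7.0000e-02]
7.05 [ 0.521847   -0.21334233  0.16276231] [  88.82672241   87.69168214 -172.69906722] [ 0.8 -1.  -3.9] 0.032723219023840976 [ 27.  41. -16. 102.  18.  41.  99.]
```

View pics/t5.png

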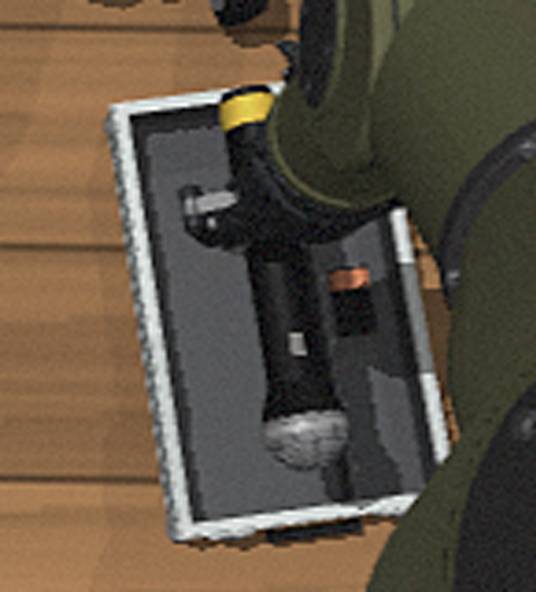

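View pics/w5.png

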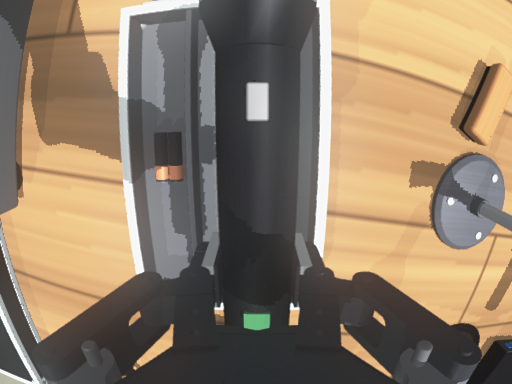

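View pics/s5.png

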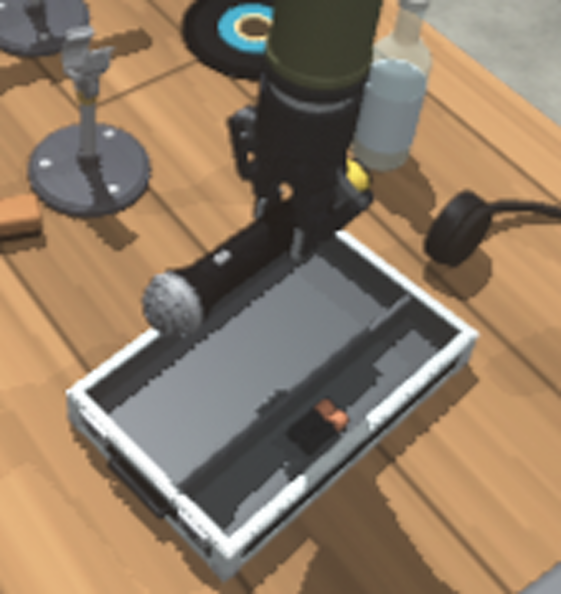

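```bash
python3 - <<'E'
from h import *
s=manip.state();pos,e=s["eef_pos"],s["ee_rot"]
w=cv2.imread("pics/w5.png")
L=[((-.155,.096,.048),(.155,.096,.048)),((-.155,-.096,.048),(.155,-.096,.048)),((-.147,-.03,.044),(.147,-.03,.044)),((-.155,-.096,.048),(-.155,.096,.048))]
cc=np.array([.4983,-.2485,0])
for a,b in L:
    pts=[projw(cl(cc,CY,[np.array(a)*(1-t)+np.array(b)*t],0)[0],pos,e) for t in np.linspace(0,.6,30)]
    cv2.polylines(w,[np.round(pts).astype(np.int32)],False,(0,0,255),1)
cv2.imwrite("pics/w5m.png",cv2.resize(w[:300,80:380],None,fx=2,fy=2))
t=cv2.imread("pics/top0.png")
for a,b in L: cv2.line(t,*[tuple(int(round(v)) for v in proj("top",cl(cc,CY,[q],0)[0])) for q in (a,b)],(0,0,255),1)
cv2.imwrite("pics/t0m.png",cv2.resize(t[120:275,265:410],None,fx=3.8,fy=3.8))
E
```

```text
(no output)
```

View pics/w5m.png

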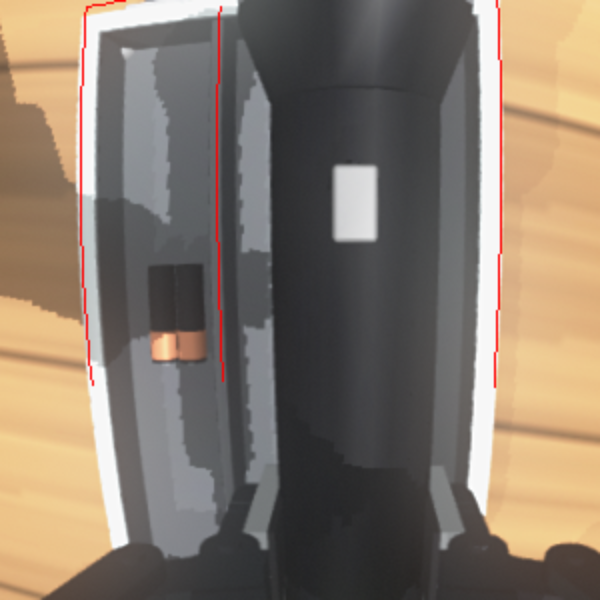

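View pics/t0m.png

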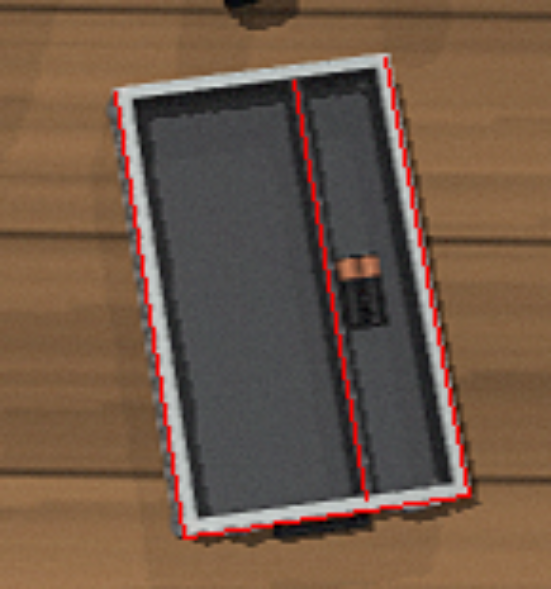

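{"fn": "step_arm", "kwargs": {
  "increments": [
    {"x": 25, "y": -4, "z": -1, "ax": 0, "ay": 0, "az": 0, "hand": 20},
    {"x": 50, "y": -4, "z": -1, "ax": 0, "ay": 0, "az": 0, "hand": 20},
    {"x": 75, "y": -4, "z": -1, "ax": 0, "ay": 0, "az": 0, "hand": 20},
    {"x": 100, "y": -4, "z": -1, "ax": 0, "ay": 0, "az": 0, "hand": 20},
    {"x": 115, "y": -4, "z": -1, "ax": 0, "ay": 0, "az": 0, "hand": 20},
    {"x": 125, "y": -4, "z": -1, "ax": 0, "ay": 0, "az": 0, "hand": 20},
    {"x": 132, "y": -4, "z": -1, "ax": 0, "ay": 0, "az": 0, "hand": 20},
    {"x": 136, "y": -4, "z": -1, "ax": 0, "ay": 0, "az": 0, "hand": 20},
    {"x": 138, "y": -4, "z": -1, "ax": 0, "ay": 0, "az": 0, "hand": 20},
    {"x": 138, "y": -4, "z": -1, "ax": 0, "ay": 0, "az": 0, "hand": 20},
    {"x": 138, "y": -4, "z": -1, "ax": 0, "ay": 0, "az": 0, "hand": 20}
  ]
}}

```text
time_s: 8.3
eef_pos: [0.5219, -0.2149, 0.0256]
ee_rot: [91.0, 87.9, -170.5]
contact_force: [-0.5, 0.3, -3.4]
opening: 0.0324
```

```bash
python3 - <<'E'
from h import *
p,R=place(.0327);delta(p,R)
s=manip.grab_frame("side"); cv2.imwrite("pics/s6.png",cv2.resize(s[190:330,240:390],None,fx=4,fy=4,interpolation=cv2.INTER_CUBIC))
E
```

```text
xyz mm [12.3 -1.5  0.8] rv [ 0.04 -0.04  0.05]
xyz mm [12.3 -1.5  0.8] rv [-1.7996e+02 -8.0000e-02 -6.0000e-02]
8.3 [ 0.52193845 -0.21494668  0.02555828] [  91.0125978    87.87259688 -170.5304268 ] [-0.5  0.3 -3.4] 0.032366861460385817 [ 23.  54. -10. 106.  23.  25.  94.]
```

View pics/s6.png

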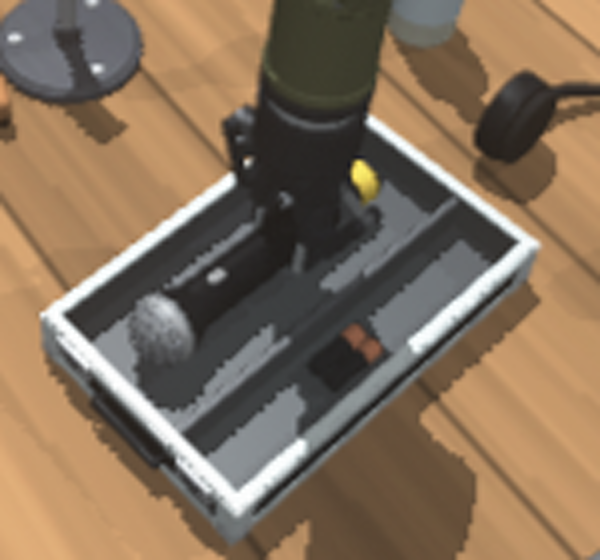

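{"fn": "step_arm", "kwargs": {
  "increments": [
    {"x": 3, "y": -1, "z": 0, "ax": 0, "ay": 0, "az": 0, "hand": 20},
    {"x": 6, "y": -1, "z": 0, "ax": 0, "ay": 0, "az": 0, "hand": 20},
    {"x": 8, "y": -1, "z": 0, "ax": 0, "ay": 0, "az": 0, "hand": 20},
    {"x": 9, "y": -1, "z": 0, "ax": 0, "ay": 0, "az": 0, "hand": 20},
    {"x": 9, "y": -1, "z": 0, "ax": 0, "ay": 0, "az": 0, "hand": 20},
    {"x": 9, "y": -1, "z": 0, "ax": 0, "ay": 0, "az": 0, "hand": 20}
  ]
}}

```text
time_s: 8.95
eef_pos: [0.5222, -0.2147, 0.016]
ee_rot: [90.4, 87.8, -171.2]
contact_force: [-0.1, 0.2, -3.2]
opening: 0.0322
```

{"fn": "step_arm", "kwargs": {
  "increments": [
    {"x": 0.7, "y": 0, "z": 0, "ax": 0, "ay": 0, "az": 0, "hand": 20},
    {"x": 1, "y": 0, "z": 0, "ax": 0, "ay": 0, "az": 0, "hand": 20},
    {"x": 1, "y": 0, "z": 0, "ax": 0, "ay": 0, "az": 0, "hand": 20}
  ]
}}

```text
time_s: 9.25
eef_pos: [0.5221, -0.2148, 0.015]
ee_rot: [90.5, 87.8, -171.1]
contact_force: [-0.1, 0.6, -3.9]
opening: 0.0323
```

{"fn": "step_arm", "kwargs": {
  "increments": [
    {"x": 0.7, "y": 0, "z": 0, "ax": 0, "ay": 0, "az": 0, "hand": 20},
    {"x": 1, "y": 0, "z": 0, "ax": 0, "ay": 0, "az": 0, "hand": 20},
    {"x": 1, "y": 0, "z": 0, "ax": 0, "ay": 0, "az": 0, "hand": 20}
  ]
}}

```text
time_s: 9.55
eef_pos: [0.5221, -0.2148, 0.014]
ee_rot: [90.5, 87.8, -171.0]
contact_force: [0.3, -0.3, -2.4]
opening: 0.0324
```

```bash
python3 - <<'E'
from h import *
s=manip.grab_frame("side"); cv2.imwrite("pics/s7.png",cv2.resize(s[190:330,240:390],None,fx=4,fy=4,interpolation=cv2.INTER_CUBIC))
w=manip.grab_frame("wrist"); cv2.imwrite("pics/w7.png",w)
print(manip.state()["contact_force"],manip.state()["torque"])
E
```

```text
[ 0.82714089 -0.17577678 -3.44025133] [ 0.01055028 -0.20373487  0.02634827]
```

View pics/s7.png

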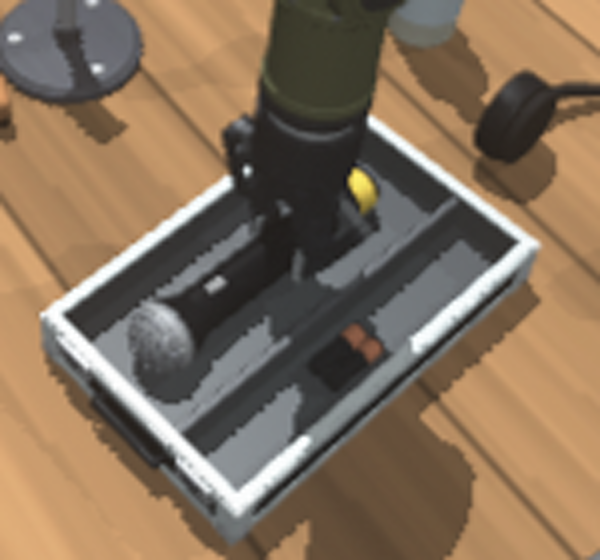

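View pics/w7.png

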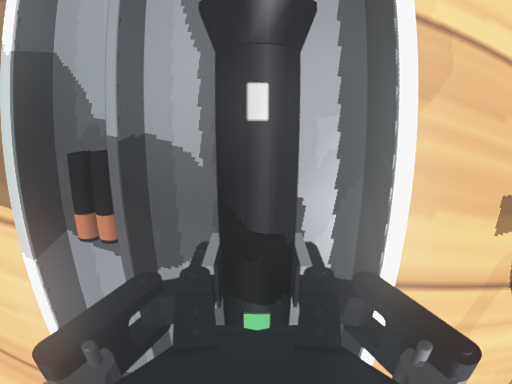

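{"fn": "step_arm", "kwargs": {
  "increments": [
    {"x": 0.7, "y": 0, "z": 0, "ax": 0, "ay": 0, "az": 0, "hand": 20},
    {"x": 1, "y": 0, "z": 0, "ax": 0, "ay": 0, "az": 0, "hand": 20},
    {"x": 1, "y": 0, "z": 0, "ax": 0, "ay": 0, "az": 0, "hand": 20}
  ]
}}

```text
time_s: 9.95
eef_pos: [0.5223, -0.2147, 0.0131]
ee_rot: [90.6, 87.8, -171.0]
contact_force: [0.9, 0.1, -2.5]
opening: 0.0327
```

{"fn": "step_arm", "kwargs": {
  "increments": [
    {"x": 0.4, "y": 0, "z": 0, "ax": 0, "ay": 0, "az": 0, "hand": 20},
    {"x": 0.7, "y": 0, "z": 0, "ax": 0, "ay": 0, "az": 0, "hand": 20},
    {"x": 0.7, "y": 0, "z": 0, "ax": 0, "ay": 0, "az": 0, "hand": 20},
    {"x": 0.7, "y": 0, "z": 0, "ax": 0, "ay": 0, "az": 0, "hand": 20}
  ]
}}

```text
time_s: 10.35
eef_pos: [0.5223, -0.2148, 0.0129]
ee_rot: [90.9, 87.9, -170.6]
contact_force: [-1.4, 0.0, 5.2]
opening: 0.0327
```

Contact at last (+5 N). Opening part-way only, so the fingers stay within the bay.

{"fn": "step_arm", "kwargs": {
  "increments": [
    {"x": 0, "y": 0, "z": 0, "ax": 0, "ay": 0, "az": 0, "hand": 35},
    {"x": 0, "y": 0, "z": 0, "ax": 0, "ay": 0, "az": 0, "hand": 38},
    {"x": 0, "y": 0, "z": 0, "ax": 0, "ay": 0, "az": 0, "hand": 44},
    {"x": 0, "y": 0, "z": 0, "ax": 0, "ay": 0, "az": 0, "hand": 52},
    {"x": 0, "y": 0, "z": 0, "ax": 0, "ay": 0, "az": 0, "hand": 56},
    {"x": 0, "y": 0, "z": 0, "ax": 0, "ay": 0, "az": 0, "hand": 56},
    {"x": 0, "y": 0, "z": 0, "ax": 0, "ay": 0, "az": 0, "hand": 56}
  ],
  "force": 40
}}

```text
time_s: 11.05
eef_pos: [0.522, -0.2148, 0.0123]
ee_rot: [90.4, 87.8, -171.1]
contact_force: [-1.3, 0.3, -0.5]
opening: 0.0558
```

```bash
python3 - <<'E'
from h import *
w=manip.grab_frame("wrist"); cv2.imwrite("pics/w8.png",w)
E
```

```text
(no output)
```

View pics/w8.png

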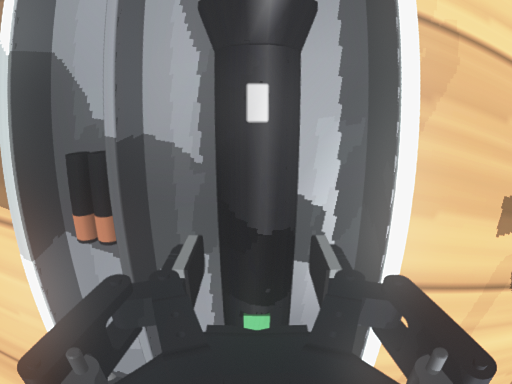

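The microphone is free and did not move. I'll retreat straight up.

{"fn": "step_arm", "kwargs": {
  "increments": [
    {"x": -8, "y": 0, "z": 0, "ax": 0, "ay": 0, "az": 0, "hand": 56},
    {"x": -20, "y": 0, "z": 0, "ax": 0, "ay": 0, "az": 0, "hand": 56},
    {"x": -40, "y": 0, "z": 0, "ax": 0, "ay": 0, "az": 0, "hand": 56},
    {"x": -65, "y": 0, "z": 0, "ax": 0, "ay": 0, "az": 0, "hand": 56},
    {"x": -95, "y": 0, "z": 0, "ax": 0, "ay": 0, "az": 0, "hand": 56},
    {"x": -130, "y": 0, "z": 0, "ax": 0, "ay": 0, "az": 0, "hand": 56},
    {"x": -165, "y": 0, "z": 0, "ax": 0, "ay": 0, "az": 0, "hand": 56},
    {"x": -200, "y": 0, "z": 0, "ax": 0, "ay": 0, "az": 0, "hand": 56},
    {"x": -220, "y": 0, "z": 0, "ax": 0, "ay": 0, "az": 0, "hand": 56},
    {"x": -220, "y": 0, "z": 0, "ax": 0, "ay": 0, "az": 0, "hand": 56},
    {"x": -220, "y": 0, "z": 0, "ax": 0, "ay": 0, "az": 0, "hand": 56}
  ]
}}

```text
time_s: 12.2
eef_pos: [0.53, -0.2135, 0.2329]
ee_rot: [91.4, 87.9, -170.1]
contact_force: [-0.5, -0.2, -0.5]
opening: 0.0563
```

```bash
python3 - <<'E'
from h import *
for n in ("side","top","wrist"): cv2.imwrite(f"pics/{n}9.png",manip.grab_frame(n))
E
```

```text
(no output)
```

View pics/side9.png

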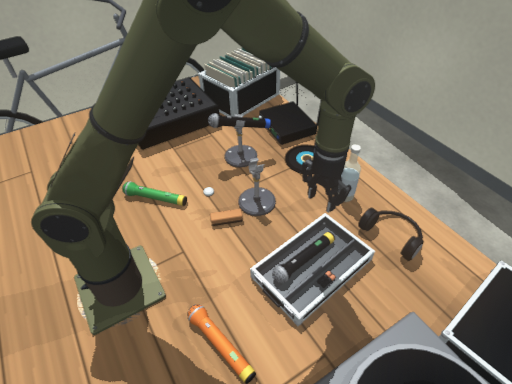

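View pics/top9.png

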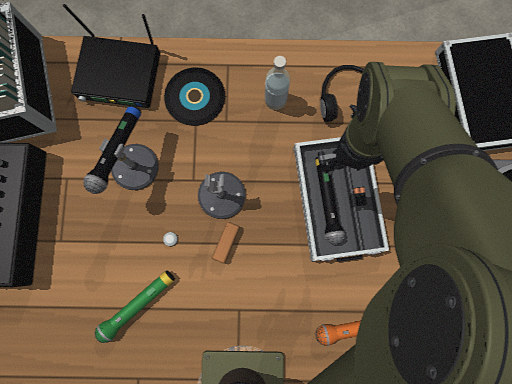

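View pics/wrist9.png

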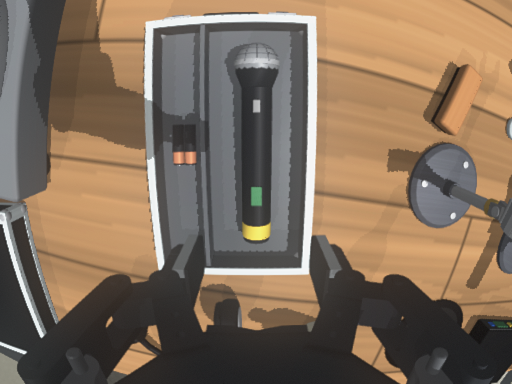

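The microphone lies flat and whole in the long bay: in the wrist picture its head is at (257,55) and its ring at (257,233). The blue one is still in its clip and everything else looks unmoved, so I'm handing in.

```bash
python3 - <<'E'
from station import manip
print(manip.finish_job())
E
```

```text
the job is handed in; nothing more can be done
None
```

The yellow-ringed microphone now lies flat in the long bay of the case, let go and clear of the walls. I pulled it straight out through the clip's mouth, carried it over, and lowered it in 1 mm steps until it touched, at about 5 N. I then opened the fingers part-way and backed straight up.

**Last checks:** the final pictures show the blue-ringed microphone still in its clip and everything else apparently unmoved; in the top view the arm hid part of the headphones and the orange microphone. The gripper is clear of everything, and the job took about 12.4 s.

**What disagreed:**
- **Refused call:** my first move call was refused as "invalid input", so nothing moved; it went through once every row carried all the keys.
- **Position fit:** the wrist view put the microphone about 4 mm further tailward and 2 mm to the side of my first estimate. I corrected for this before gripping.
- **Grip opening:** it read about 32.5 mm on the 35 mm handle, but I saw no slip.
- **First contact:** I could not tell whether the microphone or a fingertip touched the floor first. Any drop on release was under about 1 mm, and the picture after opening showed no movement.

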